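# Fit a shelf display module into the sloping rail and lock it

## Task

Fit the missing display in the sloping shelf rail: lift the grey blanking block out of the bay and put it in the small grey tray, then put the longer of the two loose display modules into the bay and press it fully home, flush with the face of the rail. Then slide the open catch all the way along until it lies across the middle of the module's edge, and let go. Leave the shorter module and everything else on the table as they are.

Things in the scene. Friction and masses are not known exactly. Their poses are not given: they have to be found in the camera images.
- face: Sloping aluminium face of the shelf rail, fixed, rising away from the robot at 35 degrees to the table. Origin: centre of the bay's mouth, on the face, 68 mm above the table. x points up the slope (away from the robot), y along the rail, z straight out of the face (up, towards the robot). The face is flat from x = -45 to 52 mm, y = -95 to 205 mm.
- bay_mouth (a point): Centre of the mouth of the bay (same point and axes as face): a recess 42 mm (x) by 56 mm (y), straight walls along z. Its floor is the plate: 18 mm below the face at first, 30 mm below when pressed down.
- second_display (a point): Centre of a second display already fitted in the rail, 155 mm along +y from the bay, 2 mm proud, with its own shut catch (24 mm wide in y), whose knob stands 27 mm out of the face at x = 30 mm. Not to be worked on.
- plate (a joint): Metal contact plate that forms the bay's floor; 0 = raised (18 mm below the face), 0.012 m = fully pressed down (30 mm below the face). It needs about 6 N to move and stays where it is left.
- catch (a joint): Catch sliding along the rail; 0 = parked 78 mm to the +y side of the bay's centre, 0.078 m = across the middle of the bay's upper edge (moves to the face's -y). Starts within 12 mm of parked. About 2 N moves it; it stays where left. A steel plate, x = 8 to 42 mm, 24 mm wide in y, 3 to 7 mm above the face: it passes only over a flush module.
- catch_knob (a point): Top centre of the catch's black knob, 27 mm out of the face, at x = 30 mm in the face's frame. The knob is 12 mm (x) by 10 mm (y), standing 20 mm above the catch plate.
- blank: Loose grey plastic blanking block, 60 g, in the bay at first, resting on the raised plate. Origin: centre of its underside; z is out of the bay. Body 38 mm (x) by 52 mm (y) by 16 mm high; on top of it stands a central rib to grip, 34 mm (x) by 14 mm (y), from 16 to 42 mm above the underside (so 24 mm of it stands out of the face).
- tray: Open grey plastic tray, fixed to the table, 160 mm (x) by 125 mm (y), walls 40 mm high and 4 mm thick, floor 4 mm. Origin: centre of its underside.
- wide_module: The longer black display module, loose, display up, about 90 g: 38 mm (x) by 52 mm (y) by 30 mm high, its lowest 4 mm stepped in 2 mm all round. Origin: centre of its underside. Fits the bay with 2 mm play a side, length along the rail, either way round. On the raised plate it stands 12 mm out of the face; flush when the plate is fully down.
- wide_module_top (a point): Centre of the longer module's display face, 30 mm above its underside.
- small_module: The shorter black display module, loose on the table: 38 mm (x) by 28 mm (y) by 30 mm high. Too short for the bay; leave it. Origin: centre of its underside.
- tape_roll: Bystander: roll of brown tape lying flat, 100 mm across, 48 mm high. Origin: centre of its underside.
- tags: Bystander: stack of paper hang tags, 70 by 40 by 10 mm. Origin: centre of its underside.
- screwdriver: Bystander: screwdriver lying along its x axis.
- carton: Bystander: small closed carton, 90 by 110 by 70 mm. Origin: centre of its underside.
- scanner: Bystander: hand scanner lying on the table, 185 mm long, 40 mm high.
- hanger: Bystander: white plastic hanger lying flat, 280 mm wide, 7 mm high.
- cup: Bystander: white plastic cup, 72 mm across, 85 mm high. Origin: centre of its underside.
There are look-alikes about, which are no part of the job. Leave any red look-alike of the wide_module alone.

How it is judged:
By the outcome, as a careful person would: the job done as asked, in the order asked, and still so for the second after the job is handed in, with the robot touching nothing.
It also fails if it takes over 67 s, if anything falls off the work surface, if the arm or the gripper's body presses on something with over 40 N, if the wrist force passes 120 N, or if a joint passes its speed limit or range.

## Robot

A 6-joint arm with a two-finger parallel gripper is mounted at the origin on the work surface. World frame = base frame: x ahead of the robot, y to its left, z up, the work surface at z = 0. Lengths are in m, angles in degrees, forces in N, time in s.
With the tool pointing down it reaches from about 0.4 to 0.825 m from the base axis. Payload 7 kg.
Tool frame: the origin (TCP) lies midway between the tips of the shut fingers; the grasp point (between the pads) lies ctrl.grasp_offset behind it (ctrl.grasp_offset is the distance from the TCP to the grasp point, in m); z points along the fingers, y is the line along which they close (so a half turn about z gives the same grasp; the last joint's range is limited). The gripper opens to 88 mm and grips with 3 to 60 N. Pads are 19 mm wide; open, the fingers measure 130 mm over their backs; the gripper's body (78 mm by 193 mm) begins 47 mm behind the grasp point.
Start: joints at [88.7, 20.546, 0.682, 0, -70.136, -16.507], TCP at [0.206, 0.643, 0.227] pointing down, gripper open.
Joint ranges: [-176.03, 176.03], [-82.01, 121.73], [-58.28, 71.71], [-173.87, 95.51], [-174.79, -0.11], [-173.66, 173.66]. Speed limits (degrees/s): [136.94, 136.94, 172.46, 180, 180, 180].

## Interface

Orientations are given as [roll, pitch, yaw] about the fixed x, y, z axes, in that order (R = Rz(yaw) Ry(pitch) Rx(roll)).
In Python, from plant import ctrl gives the robot as it stands. The module is installed in compiled form; this text tells all that it offers.
- The arm moves only by the tool send_rows, never from a script. Its argument "increments" is a list that holds one entry, the list of rows, each a list of 4 numbers: the shift along the world's x, y, z normalised to -1 to 1, where 1 is 0.2 m, then the turn about the world's z normalised to -1 to 1, where 1 is 1.5 rad. In form: [[[x, y, z, roll], ...]]. A call has 1 to 12 rows; each row is the pose to reach, as a shift and turn from the pose commanded when the call began; what a row does not reach only later rows make up. A row lasts 1/8 s, in which the tool goes at most 62.5 mm and 10.7 degrees, less where a joint would pass 70% of its speed; a pose out of reach is approached as far as the arm can. A call with a number of a shift or a turn outside -1 to 1 is refused whole. A call with a gripper value outside its range is refused whole. "jaw" is the opening, from 0 (shut) to 1 (fully open), set as the call begins (left out, the last holds). The fingers move at their own pace and stop on an object; the grip force is fixed at half the most. Time passes only in rows, so rows that repeat a pose let the fingers close. It gives the time, the measured TCP pose, the force, the opening and the grip force at its end, in the units of the state.
- ctrl.get_obs(): the state, without advancing time (a new reading comes with each control period).
- ctrl.snapshot(name): name is "scene" or "top"; returns the picture (400x640x3 uint8, red, green, blue); there is no depth.
- ctrl.calibration(name): a dict with "mtx" (3x3 intrinsics, pixels), "eye" and "attitude" of the camera in the world. Camera axes: x right, y up, looking along -z (the intrinsics and any distortion apply to the point x, -y, -z); pixel columns grow to the right and rows downward; lengths in m; the calibration is good to about 2 mm. A picture is of the moment at which its call begins. calibration takes no time and is no camera call.
- ctrl.close_job(): hands the job in; it is judged then, once.
Trained networks look in the newest picture that a camera, given by its name, has taken for a name from the list of things; names that differ only in an ending like _2 or _b are one class to them, and where a whole thing is asked for, a point or a joint stands for the part that bears it (a point fixed in the world has none). Each returns a list of dicts, best first, with "conf" (0 to 1); they miss things now and then, are a little off and sometimes report something else, mostly with a low value. They report only what shows in the picture. A call takes as long as a camera call. They do not tell look-alikes from the thing itself.
- ctrl.trace(thing, camera): "mask" (400x640 bool, what is visible of it) and "bbox" ([left, top, right, bottom] in pixels, round what is visible of it).
- ctrl.spot_point(thing, camera): "pixel" ([row, column] in pixels: a listed point, or the origin of a listed thing).
The state is a dict: "clock": time; "joint_pos": joint angles; "qvel": joint speeds; "tau": joint torques, N m; "tool_pos": TCP position; "orientation": TCP orientation; "force": force on the tool from outside, world axes, zero at the start; "moment": the same for the moment, N m; "opening": finger opening in m; "gripper_force": force on a finger pad.
Only numpy, scipy, OpenCV 4.12 (cv2) and the standard library are available. Lean on these libraries where they do the work, as an engineer would, in place of code of your own. Each camera call takes 0.05 s, during which the arm holds its last target. There are 200 camera calls.

## Working session

There is one attempt and no reset: what is moved stays moved. The work goes in short steps, Python scripts to look and compute and a tool call to move; the robot and the scene stay as the last step left them, time stands still between calls to the robot, and variables do not carry over. Pictures are saved under pics/ and viewed, at most 10 in all, crops included, and the job is handed in when it is done.

Besides the shell and the picture viewer there is one more tool, called after "Emit:" in YAML: its name, and indented under it one key for each argument. send_rows: Moves the arm, as the interface text tells. Its arguments: {"type":"object","properties":{"increments":{"type":"array"},"jaw":{"type":"number"}},"required":["increments"]}

```bash
mkdir -p pics; cat > h.py <<'E'
from plant import ctrl
import numpy as np, cv2
from scipy.spatial.transform import Rotation as R
def cal(n):
    c=ctrl.calibration(n); return c
def ray(n,rc):
    c=cal(n); K=np.array(c["mtx"]); r,cc=rc
    d=np.linalg.solve(K,[cc,r,1.0]); A=att(c)
    return np.array(c["eye"]),A@np.array([d[0],-d[1],-d[2]])
def att(c):
    a=np.array(c["attitude"],float)
    return a if a.shape==(3,3) else R.from_euler('xyz',a,degrees=True).as_matrix()
def at_z(n,rc,z):
    e,d=ray(n,rc); return e+d*(z-e[2])/d[2]
def tri(p):
    A=np.zeros((3,3));b=np.zeros(3)
    for n,rc in p:
        e,d=ray(n,rc);d=d/np.linalg.norm(d);P=np.eye(3)-np.outer(d,d);A+=P;b+=P@e
    return np.linalg.solve(A,b)
def proj(n,P):
    c=cal(n);p=att(c).T@(np.array(P)-np.array(c["eye"]));q=np.array(c["mtx"])@[p[0],-p[1],-p[2]];return np.array([q[1],q[0]])/q[2]
E
python3 - <<'E'
from h import *
np.set_printoptions(precision=4,suppress=True)
for n in("scene","top"):
    cv2.imwrite(f"pics/{n}0.png",ctrl.snapshot(n)[:,:,::-1]); print(n,ctrl.calibration(n))
for t in["bay_mouth","second_display","catch_knob","blank","tray","wide_module_top","wide_module","small_module"]:
    for n in("scene","top"):
        print(t,n,[(np.round(x["pixel"],1).tolist(),round(float(x["conf"]),2)) for x in ctrl.spot_point(t,n)])
o=ctrl.get_obs();print(o,ctrl.grasp_offset)
E
```

```text
scene {'mtx': array([[400.904 ,   0.    , 314.1591],
       [  0.    , 400.904 , 201.5357],
       [  0.    ,   0.    ,   1.    ]]), 'eye': array([ 0.9324, -0.5015,  0.969 ]), 'attitude': array([35.4886,  0.0794, 39.5985])}
top {'mtx': array([[518.3451,   0.    , 319.9559],
       [  0.    , 518.3451, 197.8508],
       [  0.    ,   0.    ,   1.    ]]), 'eye': array([ 0.4973, -0.0259,  1.4075]), 'attitude': array([  1.7295,  -1.133 , -91.0904])}
bay_mouth scene [([202.5, 362.3], 0.65)]
bay_mouth top [([167.6, 273.8], 0.83)]
second_display scene [([165.7, 381.7], 0.72)]
second_display top [([177.7, 213.0], 0.55)]
catch_knob scene [([177.4, 376.5], 0.57)]
catch_knob top [([164.7, 238.9], 0.61)]
blank scene [([210.1, 362.7], 0.77), ([252.4, 300.6], 0.47), ([206.6, 362.6], 0.44), ([251.1, 240.2], 0.16)]
blank top [([161.3, 271.1], 0.73)]
tray scene [([302.7, 254.7], 0.56), ([287.2, 149.6], 0.34)]
tray top [([181.0, 410.2], 0.84)]
wide_module_top scene [([170.3, 289.2], 0.73), ([202.6, 286.6], 0.64), ([334.1, 327.7], 0.43), ([203.9, 288.2], 0.34)]
wide_module_top top [([258.9, 279.5], 0.61), ([231.5, 316.2], 0.58)]
wide_module scene [([206.8, 285.3], 0.85), ([177.8, 292.4], 0.65)]
wide_module top [([232.7, 315.7], 0.65)]
small_module scene [([251.4, 241.2], 0.67)]
small_module top [([231.7, 381.3], 0.72)]
{'clock': 0.9, 'joint_pos': array([ 88.6981,  20.5459,   0.682 ,   0.0021, -70.1361, -16.5085]), 'qvel': array([ 0.0192,  0.0203, -0.0887,  0.0727,  0.0187,  0.0176]), 'tau': array([ -0.0037, -58.2361,  29.3305,   7.0022,   0.0126,  -0.    ]), 'tool_pos': array([0.2065, 0.6426, 0.2266]), 'orientation': array([-179.9996,   -0.0019,  -17.8097]), 'force': array([ 0.1364, -0.4314, -0.8788]), 'moment': array([-0.0055, -0.0501, -0.0008]), 'gripper_force': 0.0, 'opening': 0.0875245635485419} 0.0188
```

View pics/scene0.png

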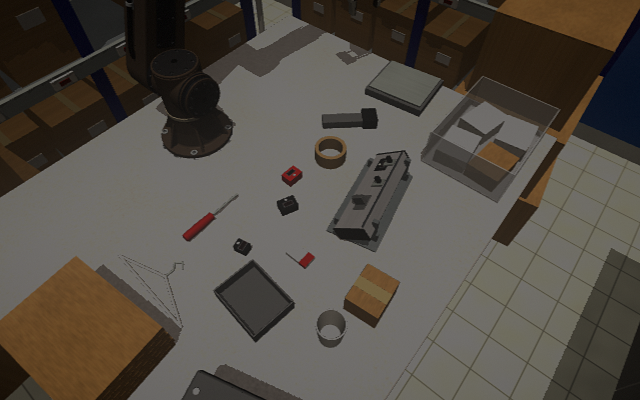

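View pics/top0.png

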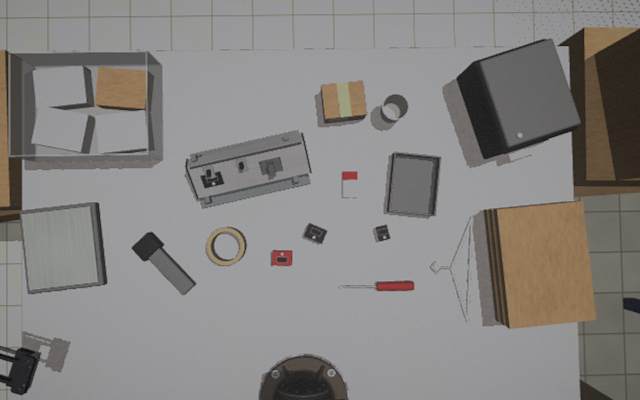

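Scene and top show the black modules at top (row 232, col 316), the longer, and (232,381), the shorter, with a red look-alike at (258,281). The rail is at about (170,250), the blank's rib at (165,271), the catch knob at (167,241), and the tray at (184,413). I choose (232,316) and check it in a close crop.

```bash
python3 - <<'E'
from h import *
im=cv2.imread("pics/top0.png")[125:275,180:400]
im=cv2.convertScaleAbs(im,alpha=1.6)
cv2.imwrite("pics/crop1.png",cv2.resize(im,None,fx=3.6,fy=3.6,interpolation=cv2.INTER_CUBIC))
E
```

```text
(no output)
```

View pics/crop1.png

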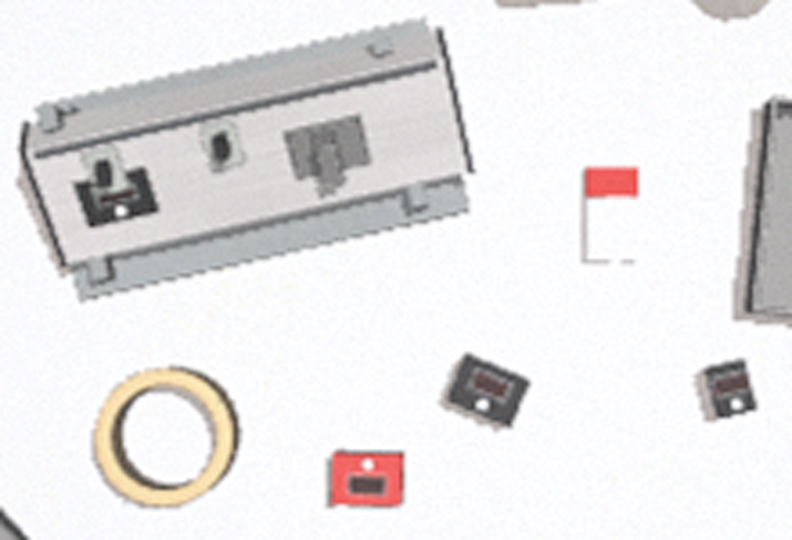

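The crop confirms it: the long black module is at crop (487,390), the red one at (367,478), the short one at (730,388), the rib at (328,160), and the catch knob at (221,148).

```bash
cat > rail.py <<'E'
from h import *
from scipy.optimize import least_squares
def face(p):
    Rm=R.from_euler('z',p[2]).as_matrix()@R.from_euler('y',-35,degrees=True).as_matrix()
    return np.array([p[0],p[1],.068]),Rm
def F(p,v): o,Rm=face(p); return o+Rm@np.array(v)
E
python3 - <<'E'
from rail import *
np.set_printoptions(precision=4,suppress=True)
obs=[("scene",(202.5,362.3),0),("top",(167.6,273.8),0),("scene",(165.7,381.7),1),("top",(177.7,213.0),1),("scene",(177.4,376.5),2),("top",(164.7,238.9),2)]
def pts(p): return [F(p,[0,0,0]),F(p,[0,.155,.002]),F(p,[.03,p[3],.027])]
f=lambda p:np.concatenate([proj(n,pts(p)[k])-rc for n,rc,k in obs])
s=least_squares(f,[.57,.1,.2,.078],loss='soft_l1')
print(s.x,np.degrees(s.x[2]),f(s.x).round(1))
p=s.x
for n in("scene","top"):
    im=cv2.convertScaleAbs(cv2.imread(f"pics/{n}0.png"),alpha=1.6)
    r0,r1,c0,c1=(135,255,320,420) if n=="scene" else (125,215,180,320)
    k=5; im=cv2.resize(im[r0:r1,c0:c1],None,fx=k,fy=k,interpolation=cv2.INTER_CUBIC)
    def poly(P,col):
        q=np.array([(proj(n,F(p,v))[::-1]-[c0,r0]+.5)*k for v in P]).astype(int);cv2.polylines(im,[q],True,col,1)
    b=lambda x0,x1,y0,y1,z:[(x0,y0,z),(x1,y0,z),(x1,y1,z),(x0,y1,z)]
    poly(b(-.021,.021,-.028,.028,0),(0,0,255));poly(b(-.045,.052,-.095,.205,0),(0,160,0))
    poly(b(.024,.036,p[3]-.005,p[3]+.005,.027),(255,0,0));poly(b(-.017,.017,-.007,.007,.024),(255,0,255))
    cv2.imwrite(f"pics/ov_{n}.png",im)
a,b=cv2.imread("pics/ov_scene.png"),cv2.imread("pics/ov_top.png")
H=max(a.shape[0],b.shape[0]);W=np.zeros((H,a.shape[1]+b.shape[1],3),np.uint8);W[:a.shape[0],:a.shape[1]]=a;W[:b.shape[0],a.shape[1]:]=b
W=cv2.resize(W,None,fx=.66,fy=.66,interpolation=cv2.INTER_AREA);print(W.shape);cv2.imwrite("pics/ov.png",W)
# module
for n in("top","scene"):
    ctrl.snapshot(n)
    for t in("wide_module","small_module","tray","blank"):
        for m in ctrl.trace(t,n)[:2]:
            r=cv2.minAreaRect(np.argwhere(m["mask"])[:,::-1].astype(np.float32));print(n,t,round(m["conf"],2),r,m["mask"].sum())
print("mod top@.03",at_z("top",(232.7,315.7),.015), tri([("top",(232.7,315.7)),("scene",(206.8,285.3))]))
print("tray",at_z("top",(181,410.2),0),tri([("top",(181,410.2)),("scene",(302.7,254.7))]))
E
```

```text
[0.6238 0.0686 0.1822 0.078 ] 10.437828040838548 [ 0.9 -2.  -2.4 -1.5 -0.3  0.9 -0.2  0.2 -1.   0.2  1.7  1. ]
(396, 792, 3)
top wide_module 0.62 ((281.5, 256.5), (15.0, 19.0), 90.0) 307
top wide_module 0.5 ((315.1551818847656, 232.63792419433594), (20.22119140625, 14.70632266998291), 23.198591232299805) 293
top small_module 0.7 ((382.29412841796875, 232.176513671875), (14.55213737487793, 11.641709327697754), 75.96376037597656) 168
top blank 0.72 ((270.676513671875, 167.2058868408203), (18.19017219543457, 20.130455017089844), 75.96376037597656) 303
top blank 0.46 ((349.5, 184.0), (28.0, 17.0), 90.0) 455
scene wide_module 0.7 ((287.6551818847656, 204.63792419433594), (15.412713050842285, 18.94092559814453), 68.19859313964844) 273
scene wide_module 0.7 ((292.32354736328125, 175.29412841796875), (14.317410469055176, 18.981414794921875), 49.398704528808594) 250
scene small_module 0.68 ((242.40000915527344, 246.2000274658203), (16.099689483642578, 13.416406631469727), 26.56505012512207) 196
scene tray 0.86 ((253.6022491455078, 298.5580139160156), (67.34245300292969, 55.301090240478516), 48.012786865234375) 3545
scene blank 0.79 ((361.5, 202.5), (13.0, 15.0), 90.0) 174
mod top@.03 [ 0.4455 -0.041   0.015 ] [ 0.4441 -0.0423  0.01  ]
tray [ 0.5807 -0.3017  0.    ] [ 0.5782 -0.304   0.0019]
```

View pics/ov.png

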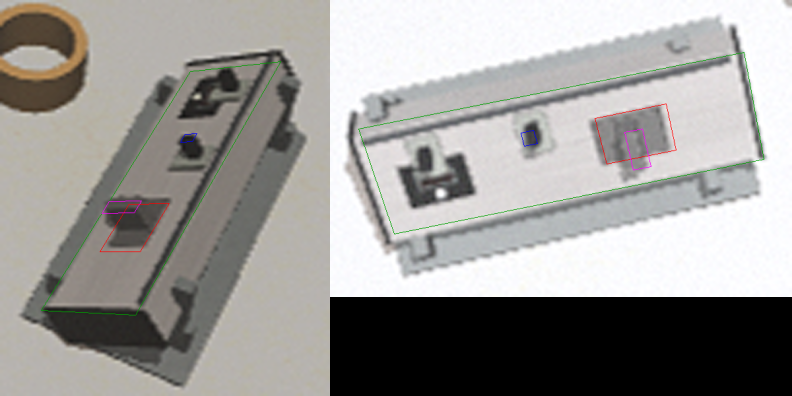

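The overlay shows the fit off by a few px (the true face edges are turned about 2° more). I'll refine it by aligning edges.

```bash
cat > fit.py <<'E'
from rail import *
from scipy.ndimage import map_coordinates
from scipy.optimize import minimize
np.set_printoptions(precision=4,suppress=True)
rect=lambda x0,x1,y0,y1,z:[((x0,y0,z),(x1,y0,z)),((x1,y0,z),(x1,y1,z)),((x1,y1,z),(x0,y1,z)),((x0,y1,z),(x0,y0,z))]
G={}
for n in("scene","top"):
    g=cv2.GaussianBlur(cv2.cvtColor(cv2.imread(f"pics/{n}0.png"),cv2.COLOR_BGR2GRAY).astype(float),(0,0),.8)
    g=np.log(g+5); G[n]=np.gradient(g)
def score(p,E,n):
    s=0
    for a,b in E:
        t=np.linspace(.03,.97,40)[:,None]; P=np.array(a)*(1-t)+np.array(b)*t
        q=np.array([proj(n,F(p,v)) for v in P]); d=q[-1]-q[0]; nn=np.array([-d[1],d[0]])/np.linalg.norm(d)
        gr=[map_coordinates(G[n][i],q.T,order=1) for i in(0,1)]
        s+=np.abs((gr[0]*nn[0]+gr[1]*nn[1]).mean())*np.sqrt(np.linalg.norm(d))
    return s
E0=rect(-.045,.052,-.095,.205,0)+rect(-.019,.019,.129,.181,.002)[0:1]+rect(-.019,.019,.129,.181,.002)[2:4]+rect(-.021,.021,-.028,.028,0)
def fit(ns,E,p0=(.6238,.0686,.215),pr=(.02,.02,.05)):
    best=None;f=lambda p:-sum(score(p,E,n) for n in ns)
    rng=np.random.default_rng(0)
    C=[np.array(p0)+rng.uniform(-1,1,3)*pr*np.array([.6,.6,.8]) for _ in range(60)]
    C=sorted(C,key=f)[:5]
    for c in C:
        r=minimize(f,c,method='Nelder-Mead',options=dict(initial_simplex=[c]+[c+np.eye(3)[i]*[.003,.003,.01] for i in range(3)],xatol=1e-4,fatol=1e-4,maxiter=150))
        if best is None or r.fun<best.fun:best=r
    return best
if __name__=="__main__":
    for ns in(["top"],["scene"],["top","scene"]):
        r=fit(ns,E0);print(ns,r.x,np.degrees(r.x[2]),r.fun)
    p=r.x; np.save("p.npy",p); out=[]
    for n in("scene","top"):
        im=cv2.convertScaleAbs(cv2.imread(f"pics/{n}0.png"),alpha=1.6)
        r0,r1,c0,c1=(140,250,325,415) if n=="scene" else (125,215,183,318)
        k=5 if n=="scene" else 3.5; im=cv2.resize(im[r0:r1,c0:c1],None,fx=k,fy=k,interpolation=cv2.INTER_CUBIC)
        for a,b in E0+rect(-.017,.017,-.007,.007,.024)+rect(.024,.036,.073,.083,.027):
            q=[tuple(((proj(n,F(p,v))[::-1]-[c0,r0]+.5)*k).astype(int).tolist()) for v in(a,b)];cv2.line(im,q[0],q[1],(0,0,255),1)
        out.append(im)
    H=max(o.shape[0] for o in out);cv2.imwrite("pics/ov2.png",(np.hstack([cv2.copyMakeBorder(o,0,H-o.shape[0],0,0,cv2.BORDER_CONSTANT) for o in out]))[:600,:])
    print(out[0].shape,out[1].shape)
E
time timeout 500 python3 fit.py; python3 - <<'E'
import cv2
a=cv2.imread("pics/ov2.png");s=min(1,800/a.shape[1]);cv2.imwrite("pics/ov2.png",cv2.resize(a,None,fx=s,fy=s,interpolation=cv2.INTER_AREA))
E
```

```text
Traceback (most recent call last):
  File "fit.py", line 30, in <module>
    r=fit(ns,E0);print(ns,r.x,np.degrees(r.x[2]),r.fun)
  File "fit.py", line 23, in fit
    C=sorted(C,key=f)[:5]
      ~~~~~~^^^^^^^^^
  File "fit.py", line 20, in <lambda>
    best=None;f=lambda p:-sum(score(p,E,n) for n in ns)
                          ~~~^^^^^^^^^^^^^^^^^^^^^^^^^^
  File "fit.py", line 20, in <genexpr>
    best=None;f=lambda p:-sum(score(p,E,n) for n in ns)
                              ~~~~~^^^^^^^
  File "fit.py", line 14, in score
    q=np.array([proj(n,F(p,v)) for v in P]); d=q[-1]-q[0]; nn=np.array([-d[1],d[0]])/np.linalg.norm(d)
                ~~~~^^^^^^^^^^
  File "h.py", line 21, in proj
    c=cal(n);p=att(c).T@(np.array(P)-np.array(c["eye"]));q=np.array(c["mtx"])@[p[0],-p[1],-p[2]];return np.array([q[1],q[0]])/q[2]
  File "h.py", line 5, in cal
    c=ctrl.calibration(n); return c
ValueError: time passes only in moves, steps and waits

real	0m4.704s
user	0m3.894s
sys	0m0.279s
[ WARN:0@0.019] global loadsave.cpp:275 findDecoder imread_('pics/ov2.png'): can't open/read file: check file path/integrity
Traceback (most recent call last):
AttributeError: 'NoneType' object has no attribute 'shape'
```

Too many calibration calls, so I'll cache the calibration.

```bash
sed -i 's/^def cal(n):/from functools import lru_cache\n@lru_cache\ndef cal(n):/; s/    c=ctrl.calibration(n); return c/    import os,pickle\n    f=f"cal_{n}.pkl"\n    if not os.path.exists(f): pickle.dump(ctrl.calibration(n),open(f,"wb"))\n    return pickle.load(open(f,"rb"))/' h.py
time timeout 500 python3 fit.py; python3 - <<'E'
import cv2
a=cv2.imread("pics/ov2.png");s=min(1,800/a.shape[1]);cv2.imwrite("pics/ov2.png",cv2.resize(a,None,fx=s,fy=s,interpolation=cv2.INTER_AREA))
E
```

```text
['top'] [0.6218 0.0728 0.2056] 11.779718071916845 -11.01311052139821
['scene'] [0.6227 0.0732 0.2025] 11.600845801001856 -10.327441969822214
['top', 'scene'] [0.6222 0.0729 0.204 ] 11.69060469517731 -21.13994752597683
(550, 450, 3) (315, 472, 3)
real	1m25.057s
user	1m25.532s
sys	0m0.183s
```

View pics/ov2.png

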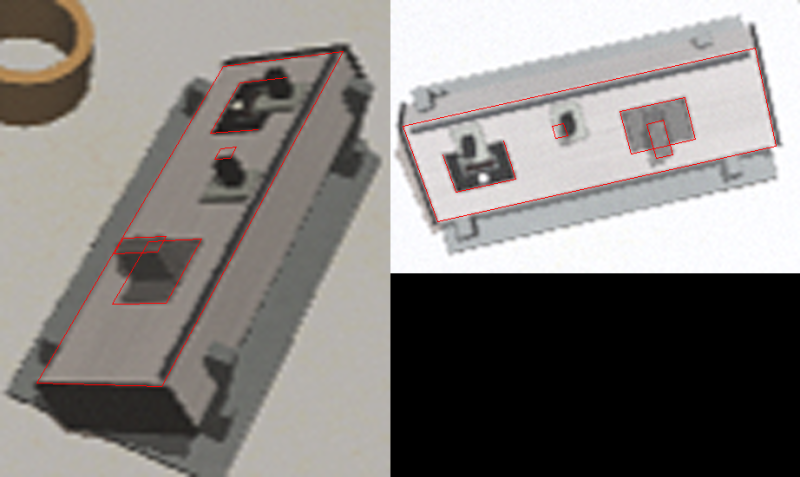

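The refined overlay matches the rail, bay and second display edges in both views. The catch knob sits about 8 mm in from parked. I'll fit the module the same way.

```bash
cat > fit2.py <<'E'
import fit
from fit import *
def flat(p,v): c,s=np.cos(p[2]),np.sin(p[2]); return np.array([p[0]+c*v[0]-s*v[1],p[1]+s*v[0]+c*v[1],v[2]])
fit.F=flat
Em=rect(-.019,.019,-.026,.026,.03)
Et=rect(-.08,.08,-.0625,.0625,.04)
for ns in(["top"],["scene"],["top","scene"]):
    r=fit.fit(ns,Em,(.445,-.041,-.4),(.012,.012,.25));print("mod",ns,r.x,np.degrees(r.x[2]),r.fun)
for ns in(["top","scene"],):
    r=fit.fit(ns,Et,(.58,-.303,-.07),(.02,.02,.15));print("tray",ns,r.x,np.degrees(r.x[2]),r.fun)
# catch: fit knob top from both cameras
p=np.load("p.npy"); fit.F=lambda q,v:F(p,[v[0],v[1]+q[1],v[2]])
Ek=rect(.024,.036,-.005,.005,.027)+rect(.008,.042,-.012,.012,.007)
for ns in(["top"],["scene"]):
    ys=np.arange(.06,.085,.0005);s=[score([0,y,0],Ek,ns[0]) for y in ys];print("catch",ns,ys[int(np.argmax(s))])
E
timeout 500 python3 fit2.py
```

```text
Traceback (most recent call last):
  File "fit2.py", line 8, in <module>
    r=fit.fit(ns,Em,(.445,-.041,-.4),(.012,.012,.25));print("mod",ns,r.x,np.degrees(r.x[2]),r.fun)
      ^^^^^^^
AttributeError: 'function' object has no attribute 'fit'
```

```bash
sed -i 's/^import fit$//; s/^from fit import \*/from fit import *\nimport fit as M/; s/fit\.F=/M.F=/; s/r=fit\.fit/r=M.fit/' fit2.py; sed -i 's/^p=np.load("p.npy"); .*/from rail import F as F0\np=np.load("p.npy"); M.F=lambda q,v:F0(p,[v[0],v[1]+q[1],v[2]])/' fit2.py
timeout 500 python3 fit2.py
```

```text
mod ['top'] [ 0.445  -0.0385 -0.4274] -24.48832581953293 -4.644403905112514
mod ['scene'] [ 0.4459 -0.0406 -0.4457] -25.534967858496408 -4.316531807879309
mod ['top', 'scene'] [ 0.4452 -0.0394 -0.4421] -25.328786052909688 -8.727209994126572
tray ['top', 'scene'] [ 0.5722 -0.307  -0.1286] -7.3667868283108895 -12.372173878030964
catch ['top'] 0.0695
catch ['scene'] 0.08200000000000002
```

```bash
cat > go.py <<'E'
from rail import *
np.set_printoptions(precision=4,suppress=True)
p=np.load("p.npy"); YAW=np.degrees(p[2])
def W(fx,fy,fz): return F(p,[fx,fy,fz])
def inface(P): o,Rm=face(p); return Rm.T@(np.array(P)-o)
def sh(P,yaw,frm=None,fyaw=None):
    o=ctrl.get_obs(); a=o["tool_pos"] if frm is None else np.array(frm); y=o["orientation"][2] if fyaw is None else fyaw
    return np.r_[(np.array(P)-a)/.2, np.radians((yaw-y+180)%360-180)/1.5].round(4)
E
python3 - <<'E'
from go import *
h=lambda P,dz:np.array(P)+[0,0,dz]
c,s=np.cos(p[2]),np.sin(p[2])
g=np.array([p[0]-.009*c,p[1]-.009*s,.073])
print(g,inface(g)); 
print("above",h(g,.10),sh(h(g,.10),YAW)); print("normal vec",face(p)[1][:,2])
E
```

```text
[0.6134 0.071  0.073 ] [-0.0045 -0.      0.0093]
above [0.6134 0.071  0.173 ] [ 2.0348 -2.858  -0.2678  0.3433]
normal vec [-0.5617 -0.1162  0.8192]
```

Emit:
send_rows:
  increments:
    - [[0.17, -0.24, 0, 0.086], [0.34, -0.48, 0, 0.172], [0.51, -0.72, 0, 0.258], [0.68, -0.95, 0, 0.343]]
  jaw: 0.4

```text
clock: 1.9
tool_pos: [0.3433, 0.451, 0.2269]
orientation: [-180.0, -0.0, 11.9]
force: [1.3, 1.1, -1.0]
opening: 0.0534
gripper_force: 0.0
```

Emit:
send_rows:
  increments:
    - [[0.17, -0.24, 0, 0], [0.34, -0.48, 0, 0], [0.51, -0.72, 0, 0], [0.68, -0.95, 0, 0]]

```text
clock: 2.4
tool_pos: [0.4793, 0.261, 0.227]
orientation: [-180.0, -0.0, 11.7]
force: [0.7, 1.2, 0.2]
opening: 0.035
gripper_force: 0.0
```

Emit:
send_rows:
  increments:
    - [[0.17, -0.24, 0, 0], [0.34, -0.48, -0.1, 0], [0.51, -0.72, -0.2, 0], [0.675, -0.958, -0.268, 0], [0.675, -0.958, -0.268, 0], [0.675, -0.958, -0.268, 0]]

```text
clock: 3.15
tool_pos: [0.6134, 0.0707, 0.1728]
orientation: [180.0, 0.0, 11.6]
force: [0.4, -0.1, 0.0]
opening: 0.0351
gripper_force: 0.0
```

```bash
python3 - <<'E'
from go import *
o=ctrl.get_obs(); print(o["clock"],o["tool_pos"],o["orientation"],o["opening"],o["force"])
print(sh([.6134,.071,.0735],YAW))
for n in("top","scene"):
    cv2.imwrite(f"pics/{n}1.png",ctrl.snapshot(n)[:,:,::-1])
E
```

```text
3.15 [0.6134 0.0707 0.1728] [179.9977   0.0191  11.6081] 0.03509561867571416 [ 0.4075 -0.0802  0.0062]
[-0.0001  0.0014 -0.4965  0.001 ]
```

Emit:
send_rows:
  increments:
    - [[0, 0, -0.15, 0], [0, 0, -0.3, 0], [0, 0, -0.4, 0], [0, 0, -0.45, 0], [0, 0, -0.497, 0], [0, 0, -0.497, 0]]

```text
clock: 4.0
tool_pos: [0.6133, 0.0714, 0.0736]
orientation: [180.0, 0.0, 11.7]
force: [-0.5, -0.1, 0.5]
opening: 0.0352
gripper_force: 0.0
```

Emit:
send_rows:
  increments:
    - [[0, 0, 0, 0], [0, 0, 0, 0], [0, 0, 0, 0], [0, 0, 0, 0], [0, 0, 0, 0], [0, 0, 0, 0]]
  jaw: 0

```text
clock: 4.75
tool_pos: [0.6138, 0.0711, 0.074]
orientation: [180.0, -0.0, 11.7]
force: [-1.1, 0.1, 5.7]
opening: 0.0138
gripper_force: 30.0
```

Emit:
send_rows:
  increments:
    - [[-0.02, -0.004, 0.029, 0], [-0.04, -0.008, 0.058, 0], [-0.06, -0.012, 0.088, 0], [-0.08, -0.017, 0.117, 0], [-0.11, -0.023, 0.16, 0], [-0.14, -0.029, 0.205, 0], [-0.14, -0.029, 0.3, 0], [-0.14, -0.029, 0.4, 0]]

```text
clock: 5.75
tool_pos: [0.5849, 0.0651, 0.1545]
orientation: [180.0, 0.0, 11.7]
force: [1.4, -0.6, -0.1]
opening: 0.0136
gripper_force: 30.0
```

```bash
python3 - <<'E'
from go import *
o=ctrl.get_obs(); print(o["clock"],o["tool_pos"],o["opening"],o["force"])
print(sh([.578,-.307,.155],-7.4),sh([.578,-.307,.044],-7.4))
n="scene";im=ctrl.snapshot(n)[:,:,::-1]
cv2.imwrite("pics/s2.png",cv2.resize(cv2.convertScaleAbs(im[90:260,260:460],alpha=1.6),None,fx=3,fy=3))
E
```

```text
5.75 [0.5849 0.0651 0.1545] 0.013578526841992246 [ 1.3953 -0.5518 -0.136 ]
[-0.0347 -1.8604  0.0025 -0.2219] [-0.0347 -1.8604 -0.5525 -0.2219]
```

View pics/s2.png

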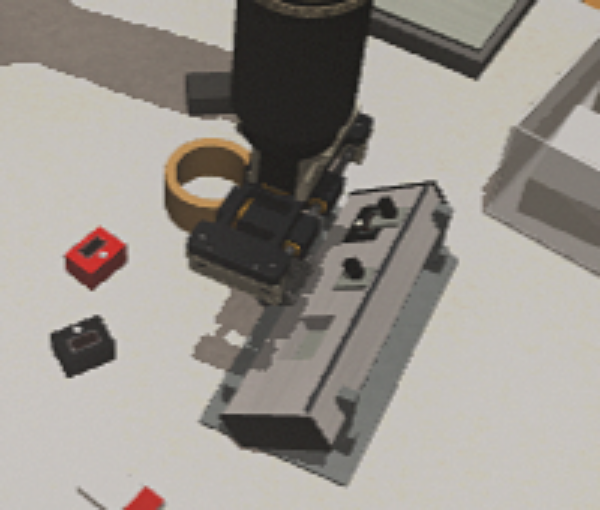

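The picture shows the bay empty at about (305,335) and the blank held under the gripper. On to the tray.

Emit:
send_rows:
  increments:
    - [[0, -0.23, 0, -0.06], [0, -0.46, 0, -0.12], [-0.01, -0.7, 0, -0.18], [-0.02, -0.93, 0, -0.222]]

```text
clock: 6.3
tool_pos: [0.581, -0.1222, 0.1538]
orientation: [-180.0, -0.0, -7.5]
force: [0.5, -0.2, -1.3]
opening: 0.0139
gripper_force: 30.0
```

Emit:
send_rows:
  increments:
    - [[0, -0.25, 0, 0], [-0.01, -0.5, 0, 0], [-0.015, -0.75, 0, 0], [-0.015, -0.93, 0, 0], [-0.015, -0.93, -0.2, 0], [-0.015, -0.93, -0.4, 0], [-0.015, -0.93, -0.5, 0], [-0.015, -0.93, -0.555, 0], [-0.015, -0.93, -0.565, 0], [-0.015, -0.93, -0.565, 0]]

```text
clock: 7.55
tool_pos: [0.579, -0.3069, 0.0415]
orientation: [180.0, -0.1, -7.4]
force: [-0.3, 0.6, 0.2]
opening: 0.0138
gripper_force: 30.0
```

Emit:
send_rows:
  increments:
    - [[0, 0, 0, 0], [0, 0, 0, 0], [0, 0, 0, 0], [0, 0, 0, 0], [0, 0, 0.1, 0], [0, 0, 0.25, 0], [0, 0, 0.45, 0], [0, 0, 0.6, 0]]
  jaw: 0.45

```text
clock: 8.55
tool_pos: [0.5787, -0.3069, 0.1624]
orientation: [180.0, -0.1, -7.4]
force: [0.0, -0.9, -0.4]
opening: 0.0393
gripper_force: 0.0
```

```bash
python3 - <<'E'
from go import *
o=ctrl.get_obs(); print(o["clock"],o["tool_pos"],o["opening"],o["force"])
print(sh([.4452,-.0394,.12],-25.3))
E
```

```text
8.55 [ 0.5787 -0.3069  0.1624] 0.03926199746006807 [ 0.0141 -0.8993 -0.3933]
[-0.6677  1.3377 -0.212  -0.2083]
```

Emit:
send_rows:
  increments:
    - [[-0.11, 0.22, 0, -0.05], [-0.22, 0.44, -0.05, -0.1], [-0.33, 0.67, -0.05, -0.16], [-0.33, 0.67, -0.05, -0.208]]
  jaw: 0.9

```text
clock: 9.05
tool_pos: [0.511, -0.1705, 0.1511]
orientation: [-180.0, -0.0, -25.3]
force: [1.3, -1.0, 0.1]
opening: 0.0739
gripper_force: 0.0
```

Emit:
send_rows:
  increments:
    - [[-0.11, 0.22, 0, 0], [-0.22, 0.44, -0.05, 0], [-0.338, 0.668, -0.1, 0], [-0.338, 0.668, -0.16, 0], [-0.338, 0.668, -0.16, 0]]

```text
clock: 9.68
tool_pos: [0.4446, -0.0391, 0.1182]
orientation: [180.0, 0.0, -25.2]
force: [-0.8, -0.4, -0.0]
opening: 0.0786
gripper_force: 0.0
```

```bash
python3 - <<'E'
from go import *
o=ctrl.get_obs(); print(o["clock"],o["tool_pos"],o["orientation"],o["opening"],o["force"])
print(sh([.4452,-.0394,.017],-25.3))
n="scene";im=ctrl.snapshot(n)[:,:,::-1]
cv2.imwrite("pics/s3.png",cv2.resize(cv2.convertScaleAbs(im[150:350,200:400],alpha=1.6),None,fx=3,fy=3))
E
```

```text
9.675 [ 0.4446 -0.0391  0.1182] [179.9586   0.0346 -25.2135] 0.07858700434788282 [-0.8083 -0.3928 -0.0053]
[ 0.0029 -0.0014 -0.506  -0.001 ]
```

View pics/s3.png

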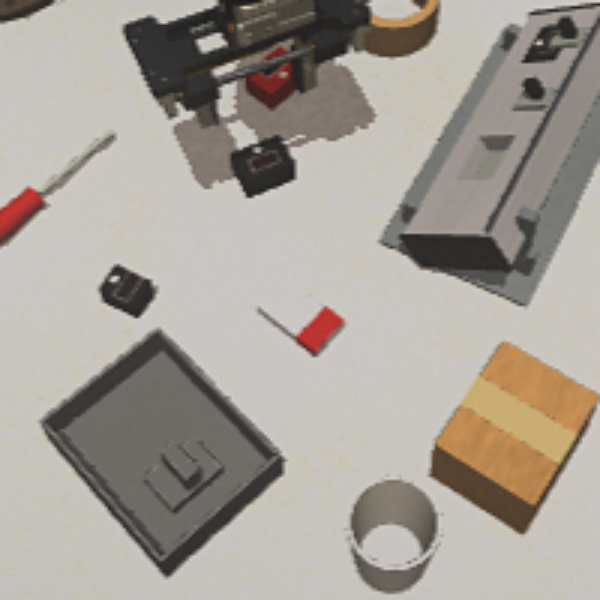

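The blank lies flat in the tray at (185,470), the bay is empty at (483,158), and the long module is clear beneath the gripper at (263,165).

Emit:
send_rows:
  increments:
    - [[0, 0, -0.15, 0], [0, 0, -0.3, 0], [0, 0, -0.42, 0], [0, 0, -0.506, 0], [0, 0, -0.506, 0], [0, 0, -0.506, 0]]

```text
clock: 10.48
tool_pos: [0.4456, -0.0396, 0.0179]
orientation: [-180.0, -0.0, -25.3]
force: [-0.1, 0.1, -0.6]
opening: 0.0789
gripper_force: 0.0
```

Emit:
send_rows:
  increments:
    - [[0, 0, 0, 0], [0, 0, 0, 0], [0, 0, 0, 0], [0, 0, 0, 0], [0, 0, 0, 0], [0, 0, 0, 0]]
  jaw: 0.3

```text
clock: 11.22
tool_pos: [0.4451, -0.039, 0.0177]
orientation: [-180.0, -0.0, -25.3]
force: [-1.4, 0.5, 5.7]
opening: 0.0515
gripper_force: 29.9
```

Emit:
send_rows:
  increments:
    - [[0, 0, 0.2, 0], [0, 0, 0.45, 0], [0, 0, 0.7, 0], [0, 0, 0.7, 0]]

```text
clock: 11.72
tool_pos: [0.4471, -0.0385, 0.1609]
orientation: [-179.7, -0.3, -25.3]
force: [0.1, 0.4, -1.9]
opening: 0.0516
gripper_force: 29.9
```

```bash
python3 - <<'E'
from go import *
o=ctrl.get_obs(); print(o["clock"],o["tool_pos"],o["orientation"],o["opening"],o["force"])
c,s=np.cos(p[2]),np.sin(p[2])
# pivot = 6mm above tip; module underside 17mm below tip. Want pivot at face x=0,y=-.062, normal d
for d in(.045,.031,.023): print(d,W(0,-.062,d)-[0,0,.006],sh(W(0,-.062,d)-[0,0,.006],YAW))
n="scene";im=ctrl.snapshot(n)[:,:,::-1];r,cc=proj(n,o["tool_pos"]).astype(int);print(r,cc)
cv2.imwrite("pics/s4.png",cv2.resize(cv2.convertScaleAbs(im[r-50:r+50,cc-60:cc+60],alpha=1.6),None,fx=4,fy=4))
E
```

```text
11.725 [ 0.4471 -0.0385  0.1609] [-179.7237   -0.3234  -25.251 ] 0.05163710023470131 [ 0.1177  0.4364 -1.9277]
0.045 [0.6095 0.0069 0.0989] [ 0.8121  0.2273 -0.3102  0.4298]
0.031 [0.6174 0.0085 0.0874] [ 0.8515  0.2354 -0.3675  0.4298]
0.023 [0.6219 0.0095 0.0808] [ 0.8739  0.2401 -0.4003  0.4298]
173 284
```

Emit:
send_rows:
  increments:
    - [[0.15, 0.04, 0, 0.09], [0.35, 0.1, 0, 0.18], [0.55, 0.15, 0, 0.27], [0.75, 0.21, 0, 0.36], [0.815, 0.227, -0.1, 0.43], [0.815, 0.227, -0.2, 0.43], [0.815, 0.227, -0.27, 0.43], [0.815, 0.227, -0.3, 0.43], [0.815, 0.227, -0.3, 0.43]]

```text
clock: 12.9
tool_pos: [0.6075, 0.0061, 0.097]
orientation: [180.0, 0.0, 11.7]
force: [0.5, 0.2, -1.1]
opening: 0.0521
gripper_force: 29.9
```

```bash
python3 - <<'E'
from go import *
o=ctrl.get_obs(); print(o["clock"],o["tool_pos"],o["orientation"],o["opening"],o["force"])
for d in(.035,.031,.027,.023): print(d,sh(W(0,-.062,d)-[0,0,.006],YAW))
E
```

```text
12.9 [0.6075 0.0061 0.097 ] [179.9929   0.0491  11.6683] 0.052079869166932774 [ 0.5053  0.1874 -1.1142]
0.035 [ 0.0381  0.0097 -0.0315  0.0003]
0.031 [ 0.0493  0.012  -0.0478  0.0003]
0.027 [ 0.0606  0.0144 -0.0642  0.0003]
0.023 [ 0.0718  0.0167 -0.0806  0.0003]
```

Press the module's upslope edge onto the face in steps, to tilt it in the pads.

Emit:
send_rows:
  increments:
    - [[0.02, 0.005, -0.016, 0], [0.038, 0.01, -0.032, 0], [0.049, 0.012, -0.048, 0], [0.055, 0.013, -0.056, 0], [0.055, 0.013, -0.056, 0]]

```text
clock: 13.52
tool_pos: [0.6188, 0.0088, 0.086]
orientation: [180.0, 0.0, 11.7]
force: [0.2, -0.3, -1.1]
opening: 0.052
gripper_force: 29.9
```

Emit:
send_rows:
  increments:
    - [[0.003, 0.001, -0.004, 0], [0.006, 0.001, -0.008, 0], [0.009, 0.002, -0.012, 0], [0.011, 0.002, -0.016, 0], [0.011, 0.002, -0.016, 0]]

```text
clock: 14.15
tool_pos: [0.6193, 0.0088, 0.0852]
orientation: [180.0, 0.1, 11.7]
force: [-13.6, 2.0, 21.3]
opening: 0.0513
gripper_force: 29.9
```

The normal force passes almost through the pivot, so the module barely turns. Dragging it downslope while pressed lets friction supply the turning moment.

Emit:
send_rows:
  increments:
    - [[-0.013, -0.003, -0.014, 0], [-0.033, -0.007, -0.028, 0], [-0.053, -0.011, -0.043, 0], [-0.073, -0.015, -0.057, 0], [-0.093, -0.02, -0.072, 0], [-0.093, -0.02, -0.072, 0]]

```text
clock: 14.9
tool_pos: [0.6048, 0.0056, 0.0713]
orientation: [180.0, -0.3, 11.7]
force: [-1.2, -0.9, 12.9]
opening: 0.0515
gripper_force: 30.0
```

```bash
python3 - <<'E'
from go import *
o=ctrl.get_obs(); Rm=face(p)[1]
print(o["clock"],o["tool_pos"],"tip in face",inface(o["tool_pos"]),"pivot",inface(o["tool_pos"]+[0,0,.006]),"F face",Rm.T@o["force"],o["opening"],o["moment"])
E
```

```text
14.9 [0.6048 0.0056 0.0713] tip in face [-0.0232 -0.0623  0.0203] pivot [-0.0197 -0.0623  0.0252] F face [ 6.3297 -0.6663 11.3631] 0.05154975116494622 [0.1502 0.2847 0.0511]
```

Emit:
send_rows:
  increments:
    - [[-0.006, -0.001, -0.012, 0], [-0.013, -0.003, -0.024, 0], [-0.013, -0.003, -0.026, 0], [-0.013, -0.003, -0.026, 0]]

```text
clock: 15.4
tool_pos: [0.6023, 0.0051, 0.0662]
orientation: [180.0, -0.3, 11.7]
force: [-1.7, 0.2, 14.5]
opening: 0.0518
gripper_force: 30.0
```

```bash
python3 - <<'E'
from go import *
o=ctrl.get_obs(); Rm=face(p)[1]
print(o["clock"],o["tool_pos"],"tip in face",inface(o["tool_pos"]),"pivot",inface(o["tool_pos"]+[0,0,.006]),"F face",Rm.T@o["force"],o["opening"],o["moment"])
n="scene";im=ctrl.snapshot(n)[:,:,::-1];r,cc=proj(n,o["tool_pos"]).astype(int);print(r,cc)
cv2.imwrite("pics/s5.png",cv2.resize(cv2.convertScaleAbs(im[r-60:r+40,cc-60:cc+60],alpha=1.8),None,fx=5,fy=5,interpolation=cv2.INTER_CUBIC))
E
```

```text
15.4 [0.6023 0.0051 0.0662] tip in face [-0.0283 -0.0623  0.0176] pivot [-0.0248 -0.0623  0.0226] F face [ 6.9415  0.5115 12.8373] 0.05175781993332095 [0.1778 0.4763 0.0906]
214 339
```

View pics/s5.png

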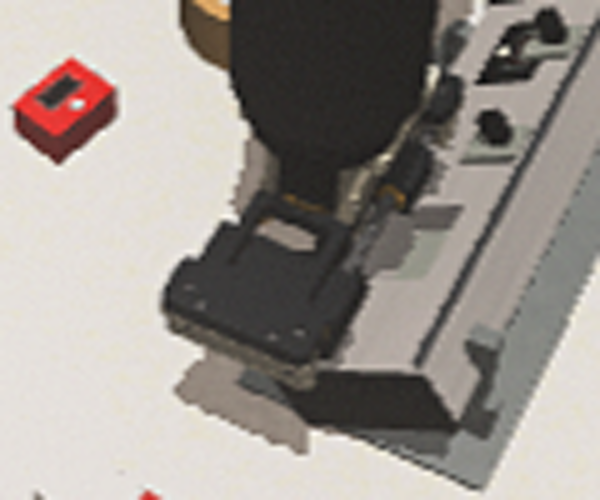

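Emit:
send_rows:
  increments:
    - [[-0.015, -0.003, 0.022, 0], [-0.025, -0.005, 0.036, 0], [0.035, 0.007, 0.079, 0], [0.055, 0.012, 0.093, 0], [0.055, 0.012, 0.093, 0]]

```text
clock: 16.08
tool_pos: [0.6114, 0.0072, 0.082]
orientation: [-180.0, -0.0, 11.7]
force: [-0.7, 0.2, -0.4]
opening: 0.0519
gripper_force: 30.0
```

```bash
cat > st.py <<'E'
from go import *
o=ctrl.get_obs(); Rm=face(p)[1]
print(o["clock"],o["tool_pos"],"yaw",o["orientation"][2],"tip in face",inface(o["tool_pos"]),"pivot",inface(o["tool_pos"]+[0,0,.006]),"F face",Rm.T@o["force"],o["opening"])
E
python3 st.py
```

```text
16.075 [0.6114 0.0072 0.082 ] yaw 11.669454743361076 tip in face [-0.0115 -0.0621  0.0251] pivot [-0.0081 -0.0621  0.0301] F face [-0.7856  0.3734  0.0429] 0.051859495227894535
```

Emit:
send_rows:
  increments:
    - [[0.006, 0.001, -0.009, 0], [0.012, 0.002, -0.018, 0], [0.018, 0.004, -0.026, 0], [0.018, 0.004, -0.026, 0]]

```text
clock: 16.58
tool_pos: [0.6143, 0.0078, 0.0764]
orientation: [180.0, 0.0, 11.7]
force: [1.0, -0.7, -1.2]
opening: 0.0518
gripper_force: 30.0
```

Emit:
send_rows:
  increments:
    - [[0.003, 0.0006, -0.004, 0], [0.0056, 0.001, -0.008, 0], [0.0056, 0.001, -0.008, 0]]

```text
clock: 16.95
tool_pos: [0.6151, 0.008, 0.0758]
orientation: [180.0, 0.0, 11.7]
force: [-3.9, 0.0, 5.1]
opening: 0.052
gripper_force: 30.0
```

```bash
python3 st.py
```

```text
16.95 [0.6151 0.008  0.0758] yaw 11.680809276785752 tip in face [-0.012  -0.0621  0.0179] pivot [-0.0086 -0.0621  0.0228] F face [-0.201   0.8381  6.3858] 0.0519869872204427
```

Emit:
send_rows:
  increments:
    - [[0.003, 0.0006, -0.004, 0], [0.0056, 0.001, -0.008, 0], [0.0056, 0.001, -0.008, 0]]

```text
clock: 17.32
tool_pos: [0.6152, 0.0079, 0.0754]
orientation: [180.0, 0.1, 11.7]
force: [-12.0, 0.8, 17.3]
opening: 0.0518
gripper_force: 30.0
```

```bash
python3 st.py; python3 - <<'E'
from h import *
im=ctrl.snapshot("top")[:,:,::-1];r,c=proj("top",[.615,.008,.08]).astype(int);print(r,c)
cv2.imwrite("pics/t6.png",cv2.resize(cv2.convertScaleAbs(im[r-40:r+40,c-50:c+50],alpha=1.8),None,fx=6,fy=6,interpolation=cv2.INTER_CUBIC))
E
```

```text
17.325 [0.6152 0.0079 0.0754] yaw 11.698129496389326 tip in face [-0.0122 -0.0621  0.0176] pivot [-0.0087 -0.0621  0.0225] F face [ 0.385   3.1898 20.8239] 0.051816132340510676
167 295
```

Flat: it is stiff at 21 N with a purely normal force, so the module now lies at 35°. Lift off and shift over the bay.

Emit:
send_rows:
  increments:
    - [[-0.011, -0.002, 0.016, 0], [-0.0225, -0.0046, 0.033, 0], [-0.03, -0.006, 0.043, 0], [-0.03, -0.006, 0.043, 0]]

```text
clock: 17.88
tool_pos: [0.6107, 0.007, 0.0822]
orientation: [180.0, -0.0, 11.7]
force: [-0.1, 1.3, -1.6]
opening: 0.0516
gripper_force: 30.0
```

```bash
python3 st.py; python3 -c "
from go import *
for d in (.031,.0227+.002): print(sh(W(0,0,d)-[0,0,.006],YAW))"
```

```text
17.875 [0.6107 0.007  0.0822] yaw 11.666770991762013 tip in face [-0.0121 -0.0622  0.0257] pivot [-0.0086 -0.0622  0.0307] F face [-0.8097  1.2523 -1.417 ] 0.05156541750204485
[-0.0294  0.3113  0.0262  0.0003]
[-0.0117  0.315   0.0003  0.0003]
```

Emit:
send_rows:
  increments:
    - [[-0.01, 0.1, 0.026, 0], [-0.02, 0.2, 0.026, 0], [-0.029, 0.311, 0.026, 0], [-0.029, 0.311, 0.026, 0], [-0.0117, 0.315, 0, 0], [-0.0117, 0.315, 0, 0]]

```text
clock: 18.62
tool_pos: [0.6082, 0.0698, 0.0814]
orientation: [180.0, 0.1, 11.7]
force: [-0.1, -1.0, 0.0]
opening: 0.0517
gripper_force: 30.0
```

Emit:
send_rows:
  increments:
    - [[0.006, 0.001, -0.008, 0], [0.011, 0.002, -0.016, 0], [0.011, 0.002, -0.016, 0]]

```text
clock: 19.0
tool_pos: [0.6105, 0.0702, 0.0788]
orientation: [180.0, 0.0, 11.6]
force: [-0.1, -0.0, -1.6]
opening: 0.0515
gripper_force: 30.0
```

```bash
python3 st.py
```

```text
19.0 [0.6105 0.0702 0.0788] yaw 11.649240242886288 tip in face [-0.0036 -0.0002  0.0157] pivot [-0.0002 -0.0002  0.0206] F face [-1.0364 -0.0232 -1.2731] 0.051521606669457154
```

Emit:
send_rows:
  increments:
    - [[0.004, 0.001, -0.006, 0], [0.008, 0.002, -0.012, 0], [0.008, 0.002, -0.012, 0]]

```text
clock: 19.38
tool_pos: [0.6121, 0.0708, 0.0764]
orientation: [180.0, 0.0, 11.7]
force: [0.1, 0.2, -1.5]
opening: 0.0517
gripper_force: 30.0
```

```bash
python3 st.py
```

```text
19.375 [0.6121 0.0708 0.0764] yaw 11.67088543934082 tip in face [-0.0036  0.0001  0.0128] pivot [-0.0002  0.0001  0.0177] F face [-0.7366  0.1642 -1.3687] 0.05172158069400546
```

Underside is 5 mm in with no force, past the stepped part. Go 4 mm deeper.

Emit:
send_rows:
  increments:
    - [[0.004, 0.001, -0.006, 0], [0.008, 0.002, -0.012, 0], [0.012, 0.002, -0.017, 0], [0.012, 0.002, -0.017, 0]]

```text
clock: 19.88
tool_pos: [0.6145, 0.0712, 0.073]
orientation: [180.0, 0.0, 11.7]
force: [-0.2, 0.6, -1.9]
opening: 0.0515
gripper_force: 30.0
```

```bash
python3 st.py
```

```text
19.875 [0.6145 0.0712 0.073 ] yaw 11.668775825935386 tip in face [-0.0036 -0.      0.0086] pivot [-0.0001 -0.      0.0135] F face [-1.1517  0.5981 -1.5684] 0.05153011047274279
```

Emit:
send_rows:
  increments:
    - [[0, 0, 0, 0], [0, 0, 0, 0], [0, 0, 0, 0], [-0.02, -0.004, 0.029, 0], [-0.06, -0.012, 0.09, 0], [-0.11, -0.023, 0.16, 0], [-0.11, -0.023, 0.25, 0]]
  jaw: 0.69

```text
clock: 20.75
tool_pos: [0.5913, 0.0663, 0.1246]
orientation: [-180.0, -0.0, 11.7]
force: [-0.2, -0.0, 0.7]
opening: 0.0605
gripper_force: 0.0
```

Emit:
send_rows:
  increments:
    - [[-0.15, -0.1, 0.1, 0], [-0.3, -0.3, 0.2, 0], [-0.45, -0.5, 0.2, 0], [-0.45, -0.5, 0.2, 0]]
  jaw: 0

```text
clock: 21.25
tool_pos: [0.5001, -0.0353, 0.1649]
orientation: [-180.0, -0.1, 11.5]
force: [0.5, 0.1, 0.6]
opening: 0.0259
gripper_force: 0.0
```

```bash
python3 st.py; python3 - <<'E'
from go import *
ims=[]
for n in("top","scene"):
    im=ctrl.snapshot(n)[:,:,::-1];r,c=proj(n,W(0,.03,.0)).astype(int)
    ims.append(cv2.resize(cv2.convertScaleAbs(im[r-40:r+40,c-40:c+40],alpha=1.7),None,fx=5,fy=5,interpolation=cv2.INTER_CUBIC))
cv2.imwrite("pics/c7.png",np.hstack(ims))
E
```

```text
21.25 [ 0.5001 -0.0353  0.1649] yaw 11.543472098087653 tip in face [-0.0603 -0.0812  0.1605] pivot [-0.0569 -0.0812  0.1654] F face [0.7865 0.0341 0.2337] 0.02587634501608867
```

View pics/c7.png

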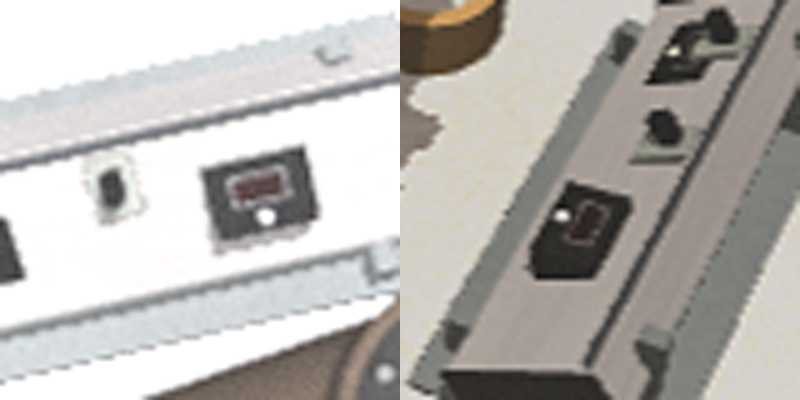

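Module stands proud and square in the bay: top view (262,192), scene view (582,230). Now press with shut fingers.

```bash
python3 -c "
from go import *
a=W(-.0078,0,.025+.0054);b=W(-.0078,0,.0+.0054)
print(a,b,sh(a+[0,0,.05],YAW),sh(a,YAW,a+[0,0,.05],YAW),sh(b,YAW,a,YAW))"
```

```text
[0.5989 0.068  0.0884] [0.6129 0.0709 0.0679] [ 0.4823  0.5084 -0.1306  0.0007] [ 0.    0.   -0.25  0.  ] [ 0.0702  0.0145 -0.1024  0.    ]
```

Emit:
send_rows:
  increments:
    - [[0.16, 0.17, 0, 0], [0.32, 0.34, 0, 0], [0.48, 0.507, -0.05, 0], [0.48, 0.507, -0.2, 0], [0.48, 0.507, -0.3, 0], [0.48, 0.507, -0.38, 0], [0.48, 0.507, -0.38, 0]]
  jaw: 0

```text
clock: 22.22
tool_pos: [0.598, 0.0682, 0.086]
orientation: [180.0, 0.1, 11.7]
force: [0.2, 0.3, 0.5]
opening: 0.001
gripper_force: 0.0
```

```bash
python3 st.py;python3 -c "
from go import *
for d in (.014,.007,.002,0): print(sh(W(-.0078,0,d+.0054),YAW))"
```

```text
22.225 [0.598  0.0682 0.086 ] yaw 11.693277782410197 tip in face [-0.0099  0.0003  0.0289] pivot [-0.0064  0.0003  0.0338] F face [0.5196 0.2078 0.2448] 0.000959373976684285
[ 0.0353  0.0056 -0.0329 -0.    ]
[ 0.055   0.0097 -0.0616 -0.    ]
[ 0.069   0.0126 -0.0821 -0.    ]
[ 0.0747  0.0137 -0.0903 -0.    ]
```

Emit:
send_rows:
  increments:
    - [[0.018, 0.003, -0.016, 0], [0.035, 0.0056, -0.033, 0], [0.042, 0.007, -0.042, 0], [0.049, 0.008, -0.052, 0], [0.055, 0.01, -0.062, 0], [0.055, 0.01, -0.062, 0]]

```text
clock: 22.98
tool_pos: [0.6071, 0.069, 0.0746]
orientation: [180.0, 0.3, 11.6]
force: [-7.4, -1.5, 4.6]
opening: 0.0004
gripper_force: 3.5
```

```bash
python3 st.py
```

```text
22.975 [0.6071 0.069  0.0746] yaw 11.62224309531077 tip in face [-0.009  -0.0007  0.0143] pivot [-0.0056 -0.0007  0.0193] F face [-3.5106  0.0561  8.0691] 0.0004349353220877214
```

Emit:
send_rows:
  increments:
    - [[0.006, 0.001, -0.008, 0], [0.012, 0.002, -0.016, 0], [0.017, 0.003, -0.025, 0], [0.022, 0.004, -0.033, 0], [0.022, 0.004, -0.033, 0]]

```text
clock: 23.6
tool_pos: [0.6106, 0.0695, 0.0684]
orientation: [180.0, 0.4, 11.6]
force: [-13.0, -1.4, 11.1]
opening: 0.0004
gripper_force: 7.7
```

```bash
python3 st.py
```

```text
23.6 [0.6106 0.0695 0.0684] yaw 11.621204662110067 tip in face [-0.0097 -0.001   0.0073] pivot [-0.0062 -0.001   0.0122] F face [-4.3175  1.221  16.5723] 0.0003874723130547576
```

Emit:
send_rows:
  increments:
    - [[0.004, 0.001, -0.005, 0], [0.0085, 0.0015, -0.011, 0], [0.0085, 0.0015, -0.011, 0], [0.0085, 0.0015, -0.011, 0]]

```text
clock: 24.1
tool_pos: [0.6102, 0.0693, 0.0665]
orientation: [180.0, 0.6, 11.6]
force: [-20.4, -0.5, 19.2]
opening: 0.0
gripper_force: 13.4
```

```bash
python3 st.py
```

```text
24.1 [0.6102 0.0693 0.0665] yaw 11.607367222314664 tip in face [-0.011  -0.0011  0.006 ] pivot [-0.0076 -0.0011  0.0109] F face [-5.4218  3.6462 27.23  ] 2.1914432946697367e-05
```

Emit:
send_rows:
  increments:
    - [[0.002, 0.0005, -0.004, 0], [0.002, 0.0005, -0.004, 0], [0.002, 0.0005, -0.004, 0]]

```text
clock: 24.48
tool_pos: [0.6095, 0.069, 0.0639]
orientation: [180.0, 0.7, 11.6]
force: [-18.4, -1.8, 8.5]
opening: 0.0007
gripper_force: 8.9
```

```bash
python3 st.py
```

```text
24.475 [0.6095 0.069  0.0639] yaw 11.55887297563946 tip in face [-0.0132 -0.0012  0.0043] pivot [-0.0098 -0.0012  0.0092] F face [-10.1624   1.9419  17.5217] 0.0007132999029926029
```

Emit:
send_rows:
  increments:
    - [[-0.02, -0.004, 0.03, 0], [-0.04, -0.008, 0.058, 0], [-0.04, -0.008, 0.058, 0]]

```text
clock: 24.85
tool_pos: [0.6089, 0.07, 0.0779]
orientation: [-180.0, -0.1, 11.7]
force: [0.7, -0.1, 0.1]
opening: 0.0006
gripper_force: 0.0
```

```bash
python3 st.py;python3 -c "
from go import *
for x in(.006,):
  for d in (.007,.003,0): print(sh(W(-.0078+x,0,d+.0054),YAW))"
```

```text
24.85 [0.6089 0.07   0.0779] yaw 11.678430668798718 tip in face [-0.0055 -0.0001  0.016 ] pivot [-0.002  -0.0001  0.0209] F face [ 0.6135 -0.1979 -0.2735] 0.000596426945464482
[ 0.0246  0.0058 -0.0041  0.0001]
[ 0.0359  0.0081 -0.0205  0.0001]
[ 0.0443  0.0099 -0.0327  0.0001]
```

Touch again further up (contact at face x ≈ +6), then press.

Emit:
send_rows:
  increments:
    - [[0.0246, 0.006, -0.004, 0], [0.036, 0.008, -0.02, 0], [0.0415, 0.009, -0.0286, 0], [0.0443, 0.01, -0.0327, 0], [0.0443, 0.01, -0.0327, 0]]

```text
clock: 25.48
tool_pos: [0.6166, 0.0715, 0.0701]
orientation: [180.0, 0.0, 11.7]
force: [-1.4, -0.1, 1.5]
opening: 0.0004
gripper_force: 1.1
```

```bash
python3 st.py
```

```text
25.475 [0.6166 0.0715 0.0701] yaw 11.668199219018291 tip in face [-0.0035 -0.0002  0.005 ] pivot [-0.     -0.0002  0.01  ] F face [-0.2839  0.18    2.0404] 0.0004254053457227603
```

Emit:
send_rows:
  increments:
    - [[0.004, 0.001, -0.006, 0], [0.0056, 0.001, -0.008, 0], [0.0056, 0.001, -0.008, 0]]

```text
clock: 25.85
tool_pos: [0.617, 0.0715, 0.0695]
orientation: [180.0, 0.1, 11.7]
force: [-7.8, -0.4, 10.6]
opening: 0.0005
gripper_force: 6.5
```

```bash
python3 st.py
```

```text
25.85 [0.617  0.0715 0.0695] yaw 11.6760279013235 tip in face [-0.0035 -0.0003  0.0043] pivot [-0.0001 -0.0003  0.0092] F face [-0.2667  1.197  13.0683] 0.0005420028745121199
```

Emit:
send_rows:
  increments:
    - [[0.004, 0.001, -0.006, 0], [0.0056, 0.001, -0.008, 0], [0.0056, 0.001, -0.008, 0]]

```text
clock: 26.22
tool_pos: [0.6174, 0.0715, 0.0691]
orientation: [180.0, 0.1, 11.7]
force: [-13.8, -0.4, 22.6]
opening: 0.0006
gripper_force: 13.2
```

```bash
python3 st.py
```

```text
26.225 [0.6174 0.0715 0.0691] yaw 11.690570799838767 tip in face [-0.0035 -0.0004  0.0038] pivot [-0.0001 -0.0004  0.0087] F face [ 1.8367  2.4488 26.3381] 0.0005701873826097048
```

Compare against the bare face, same fingers and same x, at y = −55 mm.

Emit:
send_rows:
  increments:
    - [[-0.015, -0.003, 0.022, 0], [-0.03, -0.006, 0.05, 0], [0.03, -0.275, 0.05, 0], [0.03, -0.275, 0.05, 0], [0.046, -0.271, 0.024, 0], [0.0515, -0.27, 0.012, 0], [0.0515, -0.27, 0.012, 0]]

```text
clock: 27.1
tool_pos: [0.6295, 0.0182, 0.0704]
orientation: [179.9, 0.0, 11.8]
force: [-3.4, -3.6, 10.0]
opening: 0.0005
gripper_force: 5.4
```

```bash
python3 st.py
```

```text
27.1 [0.6295 0.0182 0.0704] yaw 11.764154435680478 tip in face [-0.0019 -0.055   0.0042] pivot [ 0.0016 -0.055   0.0091] F face [ 2.4237 -2.8003 10.4596] 0.0005349462081713803
```

Emit:
send_rows:
  increments:
    - [[0.003, 0.001, -0.004, 0], [0.004, 0.001, -0.006, 0], [0.004, 0.001, -0.006, 0]]

```text
clock: 27.48
tool_pos: [0.6297, 0.0182, 0.0701]
orientation: [179.9, 0.1, 11.8]
force: [-8.2, -3.7, 18.6]
opening: 0.0007
gripper_force: 9.8
```

```bash
python3 st.py
```

```text
27.475 [0.6297 0.0182 0.0701] yaw 11.775598573156122 tip in face [-0.0019 -0.0551  0.0038] pivot [ 0.0015 -0.0551  0.0088] F face [ 3.4483 -2.0001 20.2795] 0.0007163579743865742
```

Flush within about 0.2 mm (module 4.3 mm against face 4.1 mm at 13 N). Now grip the catch knob.

Emit:
send_rows:
  increments:
    - [[-0.02, -0.004, 0.03, 0], [-0.04, -0.008, 0.12, 0], [-0.04, -0.008, 0.28, 0], [-0.04, -0.008, 0.28, 0]]
  jaw: 0.35

```text
clock: 27.98
tool_pos: [0.6242, 0.0175, 0.1279]
orientation: [-180.0, -0.3, 11.7]
force: [0.2, 0.2, -0.1]
opening: 0.0295
gripper_force: 0.0
```

```bash
python3 st.py; python3 - <<'E'
from go import *
t=W(.0272,.0695,.015); print(t,sh(t+[0,0,.05],YAW),sh(t,YAW))
ims=[]
ctrl.snapshot("scene");print([(x["pixel"],round(x["conf"],2)) for x in ctrl.spot_point("catch_knob","scene")],proj("scene",W(.03,.0695,.027)),proj("scene",W(.03,.155,.027)))
E
```

```text
27.975 [0.6242 0.0175 0.1279] yaw 11.737803750036443 tip in face [ 0.0267 -0.0546  0.0544] pivot [ 0.0302 -0.0546  0.0593] F face [ 0.1398  0.143  -0.2036] 0.029538682618815863
[0.6215 0.1437 0.0959] [-0.0132  0.6308  0.09   -0.0005] [-0.0132  0.6308 -0.16   -0.0005]
[([178.9, 375.9], 0.64)] [176.9744 375.3418] [156.4543 386.9603]
```

Emit:
send_rows:
  increments:
    - [[0, 0.22, 0.09, 0], [-0.006, 0.44, 0.09, 0], [-0.013, 0.63, 0.09, 0], [-0.013, 0.63, 0.09, 0], [-0.013, 0.63, -0.05, 0], [-0.013, 0.63, -0.12, 0], [-0.013, 0.63, -0.16, 0], [-0.013, 0.63, -0.16, 0]]
  jaw: 0.45

```text
clock: 29.08
tool_pos: [0.6195, 0.1421, 0.0918]
orientation: [180.0, 0.1, 11.6]
force: [0.2, 0.4, 0.7]
opening: 0.0397
gripper_force: 0.0
```

Emit:
send_rows:
  increments:
    - [[0, 0, 0, 0], [0, 0, 0, 0], [0, 0, 0, 0], [0, 0, 0, 0], [0, 0, 0, 0], [0, 0, 0, 0]]
  jaw: 0

```text
clock: 29.82
tool_pos: [0.6199, 0.1429, 0.0927]
orientation: [-180.0, -0.0, 11.7]
force: [-1.3, 0.9, 3.7]
opening: 0.0092
gripper_force: 30.0
```

```bash
python3 st.py
```

```text
29.825 [0.6199 0.1429 0.0927] yaw 11.687235200765357 tip in face [0.0239 0.0691 0.0134] pivot [0.0273 0.0691 0.0183] F face [1.1998 1.1696 3.646 ] 0.009227539024716448
```

Emit:
send_rows:
  increments:
    - [[0.01, -0.048, 0, 0], [0.02, -0.097, 0, 0], [0.03, -0.145, 0, 0], [0.04, -0.193, 0, 0], [0.05, -0.242, 0, 0], [0.06, -0.29, 0, 0], [0.067, -0.322, 0, 0], [0.07, -0.339, 0, 0], [0.07, -0.339, 0, 0]]

```text
clock: 30.95
tool_pos: [0.6342, 0.0758, 0.0926]
orientation: [-179.9, -0.1, 11.7]
force: [-2.0, 8.3, 6.8]
opening: 0.0097
gripper_force: 30.0
```

```bash
python3 st.py
```

```text
30.95 [0.6342 0.0758 0.0926] yaw 11.654089792939098 tip in face [0.0242 0.0005 0.0131] pivot [0.0277 0.0005 0.018 ] F face [3.6393 8.5024 5.7662] 0.009666086513895061
```

Emit:
send_rows:
  increments:
    - [[0.001, -0.005, 0, 0], [0.002, -0.009, 0, 0], [0.002, -0.009, 0, 0]]

```text
clock: 31.32
tool_pos: [0.6343, 0.0756, 0.0927]
orientation: [-179.8, -0.1, 11.7]
force: [-5.1, 15.9, 8.0]
opening: 0.0094
gripper_force: 30.0
```

```bash
python3 st.py
```

```text
31.325 [0.6343 0.0756 0.0927] yaw 11.687159561918008 tip in face [0.0243 0.0003 0.0131] pivot [0.0277 0.0003 0.018 ] F face [ 3.1473 16.5463  7.5273] 0.009432344230158677
```

At the end stop. Let go, rise straight up, and check.

Emit:
send_rows:
  increments:
    - [[-0.002, 0.009, 0, 0], [-0.002, 0.009, 0, 0], [-0.002, 0.009, 0, 0], [-0.002, 0.009, 0, 0], [-0.002, 0.009, 0.1, 0], [-0.002, 0.009, 0.3, 0], [-0.1, -0.1, 0.5, 0], [-0.4, -0.4, 0.5, 0], [-0.7, -0.7, 0.5, 0], [-0.7, -0.7, 0.5, 0]]
  jaw: 0.35

```text
clock: 32.58
tool_pos: [0.492, -0.0686, 0.1924]
orientation: [-180.0, -0.0, 11.6]
force: [0.6, 0.3, 0.3]
opening: 0.0305
gripper_force: 0.0
```

```bash
python3 st.py; python3 - <<'E'
from go import *
ims=[]
for n in("top","scene"):
    im=ctrl.snapshot(n)[:,:,::-1];r,c=proj(n,W(0,.03,.0)).astype(int)
    ims.append(cv2.resize(cv2.convertScaleAbs(im[r-40:r+40,c-40:c+40],alpha=1.7),None,fx=5,fy=5,interpolation=cv2.INTER_CUBIC))
cv2.imwrite("pics/c8.png",np.hstack(ims))
E
```

```text
32.575 [ 0.492  -0.0686  0.1924] yaw 11.633636022066016 tip in face [-0.0566 -0.1121  0.1915] pivot [-0.0532 -0.1121  0.1964] F face [ 0.6721  0.2078 -0.1324] 0.030474423485451808
```

View pics/c8.png

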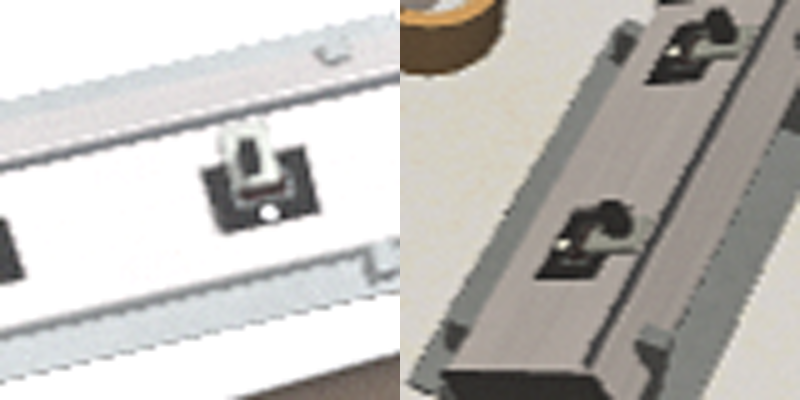

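The module sits flush, and the catch lies across its upper edge in both views: top (250,165), scene (605,225). It matches the second display, so I'm handing in.

```bash
python3 -c "
from plant import ctrl
print(ctrl.close_job())"
```

```text
the job is handed in; nothing more can be done
None
```

The job is handed in at about 33 s: the blank is in the tray, the longer module is pressed home (flush with the face to about 0.2 mm by touch), and the catch was slid to its end stop across the module's upper edge and let go.

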